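Open and lock the dust-extraction gate

TASK

Open the bench's dust-extraction gate: with your fingertips, push the yellow knob along the long leg of its L-shaped slot to the corner, then push it sideways to the very end of the short leg, by the green mark, so that the gate is locked open, and take your hand away. Only push the knob with closed fingers or the outside of a finger; do not take it between the fingers. Leave the ear muffs, the glue jar and the tape measure where they are.

Things in the scene. Friction and masses are not known exactly. Their poses are not given: they have to be found in the camera images.
- gate_box: Blue fixed box, aluminium cover 180 x 150 mm, its flat top 46 mm above the bench, with a 20 mm wide L-slot. Origin at bench height below the middle of the long leg; x along the long leg from start to corner, y along the short leg from corner to locked end, z up. Cover spans x -90 to 90, y -60 to 90 mm. A 38 mm pipe stub juts 55 mm from the -y side, lower than the cover. Only 2 mm screw heads stand on it.
- knob_mid (a point): Centre of the yellow knob: upright cylinder 30 mm across, 40 mm high, 50 to 90 mm above the bench (this point at 70). Its 16 mm steel pin rides in the slot with 2 mm play each side. It cannot be lifted, tilted or turned; slides against 2 to 4 N of friction plus about 8 N per m/s, has no spring, stays where it is left and meets hard stops at the slot's ends.
- slot_start (a point): The knob's axis is here when it is at the starting end of the long leg (gate shut); point at the cover's top, 46 mm above the bench. The knob starts at or up to 30 mm from here along the long leg.
- slot_corner (a point): The knob's axis is here when it is in the corner of the L, at the end of the long leg; point at the cover's top. 110 mm from slot_start.
- slot_end (a point): The knob's axis is here when it is fully home at the end of the short leg, next to the green mark; point at the cover's top. 50 mm from slot_corner.
- gate_run (a joint): Travel of the knob along the long leg, m: 0 at slot_start, 0.110 at the corner.
- gate_lock (a joint): Travel of the knob along the short leg, m: 0 in the long leg, 0.050 fully home. The slot's edge lets it grow beyond about 0.002 only when gate_run is above about 0.104.
- ear_muffs: Bystander, loose: ear muffs lying on the bench, two lime-yellow cups 84 mm long and 66 mm high, 146 mm apart over their outsides, and a black band that reaches 121 mm from the origin along x. Origin at bench height between the cups.
- glue: Bystander, loose: white glue jar with a red lid, 48 mm across, 85 mm high. Origin at the centre of its underside.
- tape_measure: Bystander, loose: orange tape measure, 72 x 42 x 66 mm high. Origin at the centre of its underside.

How it is judged:
By the outcome, as a careful person would: the job done as asked, in the order asked, and still so for the second after the job is handed in, with the robot touching nothing.
It also fails if it takes over 48 s, if anything falls off the work surface, if the arm or the gripper's body presses on something with over 40 N, if the wrist force passes 120 N, or if a joint passes its speed limit or range.

ROBOT

A 6-joint arm with a two-finger parallel gripper is mounted at the origin on the work surface. World frame = base frame: x ahead of the robot, y to its left, z up, the work surface at z = 0. Lengths are in mm, angles in degrees, forces in N, time in s.
With the tool pointing down it reaches from about 350 to 850 mm from the base axis. Payload 8.1 kg.
Tool frame: the origin (TCP) lies at the very end of the fingers, on their centre line; the grasp point (between the pads) lies 19 mm behind it (r.grip_depth is the distance from the TCP to the grasp point, in mm); y points along the fingers, z is the direction in which the jaws open and shut, and the axes are right-handed (so a half turn about y gives the same grasp; the last joint's range is limited). The gripper opens to 85 mm and grips with 20 to 120 N. Pads are 22 mm wide; open, the fingers measure 114 mm over their backs; the gripper's body (76 mm by 85 mm) begins 54 mm behind the grasp point. The pads swing forward as they close: fully open they stand 13 mm farther back than shut.
Start: joints at [68.617, 7.471, 85.268, -0, 87.261, -4.893], TCP at [170.284, 575.333, 231.292] pointing down, gripper open.
Joint ranges: [-169.43, 169.43], [-51.17, 129.36], [1.28, 143.12], [-76.62, 256.62], [0, 156.53], [-152.29, 152.29]. Speed limits (degrees/s): [136.94, 136.94, 159.86, 180, 180, 180].

INTERFACE

Orientations are given as [roll, pitch, yaw] about the fixed x, y, z axes, in that order (R = Rz(yaw) Ry(pitch) Rx(roll)).
In Python, from bench import readout, eyes, r gives the robot as it stands. The module is installed in compiled form; this text tells all that it offers.
- The arm moves only by the tool move_arm, never from a script. Its argument "motion" is text: rows parted by semicolons, each of 6 numbers parted by spaces: the shift along the world's x, y, z in cm, then the turn, a rotation vector about the world's x, y, z in degrees. A call has 1 to 10 rows; each row is the pose to reach, as a shift and turn from the pose commanded when the call began; what a row does not reach only later rows make up. A row lasts 1/12 s, in which the tool goes at most 41.7 mm and 7.16 degrees, less where a joint would pass 70% of its speed; a pose out of reach is approached as far as the arm can. A call with a gripper value outside its range is refused whole. "fingers" is the finger opening in cm, from 0 to 8.54, set as the call begins (left out, the last holds). The fingers move at their own pace and stop on an object; "squeeze" is the grip in N (left out, the last holds). Time passes only in rows, so rows that repeat a pose let the fingers close. It gives the time, the measured TCP pose, the force and the opening at its end, in the units of the state.
- readout.sense(): the state, without advancing time (a new reading comes with each control period).
- eyes.snapshot(name): name is "side" or "top" or "wrist"; returns a dict with "image" (400x640x3 uint8, blue, green, red), "fx", "fy", "cx", "cy" (pixels), "world_to_cam" (4x4, takes a point from world to camera coordinates). Camera axes: x right, y down, z forward; pixel columns grow to the right and rows downward; lengths in mm; the calibration is good to about 2 mm. The wrist camera is an equidistant fisheye: a pixel r from the principal point sees the ray r / f radians off the axis. A picture is of the moment at which its call begins. There is no depth.
- r.hand_in(): hands the job in, once; it reports no verdict.
The state is a dict: "time": time; "joint_pos": joint angles; "qd": joint speeds; "joint_efforts": joint torques, N m; "tool_pos": TCP position; "tcp_rot": TCP orientation; "ft_force": force on the tool from outside, world axes, zero at the start; "wrist_torque": the same for the moment, N m; "finger_gap": finger opening in mm.
Only numpy, scipy, OpenCV 4.12 (cv2) and the standard library are available. Lean on these libraries where they do the work, as an engineer would, in place of code of your own. Each camera call takes 0.05 s, during which the arm holds its last target. There are 200 camera calls.

## Working session

There is one attempt and no reset: what is moved stays moved. The work goes in short steps, Python scripts to look and compute and a tool call to move; the robot and the scene stay as the last step left them, time stands still between calls to the robot, and variables do not carry over. Pictures are saved under pics/ and viewed, about 8 in all and at most 12, crops included, and the job is handed in when it is done.

Besides the shell and the picture viewer there is one more tool, called after "Emit:" as name(argument=value, ...), one argument or row to a line, values as JSON. move_arm: Moves the arm, as the interface text tells. Its arguments: {"type":"object","properties":{"motion":{"type":"string"},"fingers":{"type":"number"},"squeeze":{"type":"number"}},"required":["motion"]}

```bash
mkdir -p pics
python3 - <<'E'
from bench import readout, eyes, r
import cv2,pickle
d={n:eyes.snapshot(n) for n in("side","top","wrist")}
pickle.dump(d,open("s0.pkl","wb"))
for n in d: cv2.imwrite(f"pics/{n}0.png",d[n]["image"]); print(n,d[n]["fx"],d[n]["cx"],d[n]["cy"],d[n]["world_to_cam"].round(3).tolist())
print(readout.sense())
E
```

```text
side 435.44151903998363 321.06505282123146 196.90455919848904 [[0.914, -0.405, -0.019, -558.549], [-0.303, -0.653, -0.694, 287.759], [0.268, 0.64, -0.72, 717.646], [0.0, 0.0, 0.0, 1.0]]
top 516.1972532573111 316.6137541709705 200.2166420077442 [[0.027, -0.999, 0.019, 30.985], [-0.994, -0.029, -0.106, 646.312], [0.107, -0.016, -0.994, 1250.853], [0.0, 0.0, 0.0, 1.0]]
wrist 309.70691628693146 323.75886798201714 197.66741644320646 [[0.284, 0.959, -0.002, -598.26], [0.924, -0.273, 0.266, -34.307], [0.255, -0.077, -0.964, 379.56], [0.0, 0.0, 0.0, 1.0]]
{'time': 0.15, 'joint_pos': array([ 6.86180573e+01,  7.50482414e+00,  8.53147263e+01,  3.09486464e-04,
        8.72611418e+01, -4.89174625e+00]), 'qd': array([ 0.00996176, -0.13875188, -0.22332074,  0.02406193, -0.09395341,
       -0.09711468]), 'joint_efforts': array([ 2.54360912e-04, -5.70066011e+01, -5.01157415e+01, -3.76868675e-04,
        9.76960146e-03, -4.43837837e-05]), 'tool_pos': array([170.12218873, 574.94338342, 230.49110825]), 'tcp_rot': array([-9.00803720e+01,  7.18888722e-03, -1.64902165e+01]), 'ft_force': array([-0.39694499, -0.24174435, -0.47166713]), 'wrist_torque': array([-0.04541272,  0.00608636,  0.02047262]), 'finger_gap': 85.26079644264719}
```

View pics/top0.png

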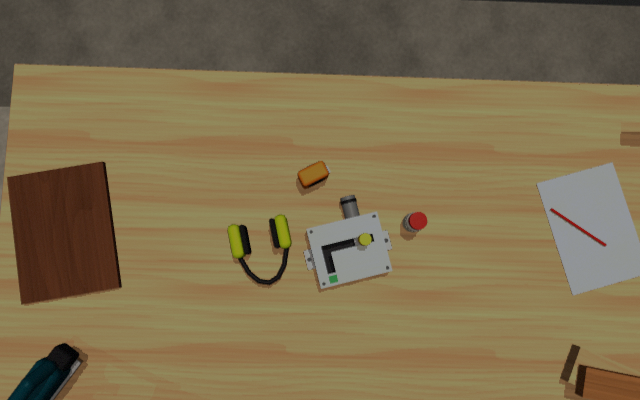

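View pics/side0.png

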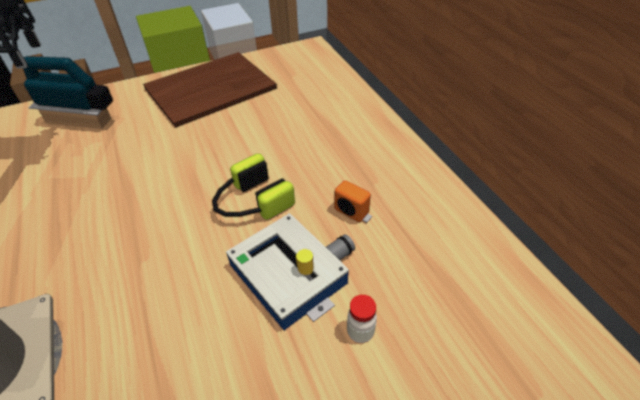

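The top view shows the gate box at about (348,250), with the knob at (365,240), the slot corner near (328,250) and the green mark at (333,279). The muffs are left at (260,250), the tape at (313,174) and the glue at (416,221). The side view shows the same layout, with the knob at (305,262) and the green mark at (243,259).

```bash
cat > h.py <<'E'
import numpy as np,cv2
def ray(s,p):
    W=np.array(s["world_to_cam"]);R=W[:3,:3];c=-R.T@W[:3,3]
    return c,R.T@np.array([(p[0]-s["cx"])/s["fx"],(p[1]-s["cy"])/s["fy"],1])
def onz(s,p,z): c,d=ray(s,p); return c+d*(z-c[2])/d[2]
def tri(s,p,t,q):
    c,d=ray(s,p);e,f=ray(t,q);k=np.linalg.lstsq(np.c_[d,-f],e-c,rcond=None)[0]
    a,b=c+k[0]*d,e+k[1]*f;return (a+b)/2,np.linalg.norm(a-b)
def blobs(s,lo,hi,roi,mn=8):
    h=cv2.cvtColor(s["image"],cv2.COLOR_BGR2HSV);m=cv2.inRange(h,lo,hi)
    z=np.zeros_like(m);x0,y0,x1,y1=roi;z[y0:y1,x0:x1]=m[y0:y1,x0:x1]
    return [c for c in sorted(cv2.findContours(z,0,1)[0],key=cv2.contourArea)[::-1] if cv2.contourArea(c)>mn]
def cen(c): m=cv2.moments(c);return m["m10"]/m["m00"],m["m01"]/m["m00"]
E
python3 - <<'E'
import pickle;from h import *
d=pickle.load(open("s0.pkl","rb"));T,S=d["top"],d["side"]
Y=((22,130,90),(33,255,255));G=((45,80,60),(85,255,255));W=((0,0,120),(180,60,255))
g=[]
for n,s,roi in(("top",T,(296,200,395,295)),("side",S,(220,205,352,330))):
    y=blobs(s,*Y,roi);gr=blobs(s,*G,roi);w=blobs(s,*W,roi)
    print(n,"yel",[(cv2.boundingRect(c),np.round(cen(c),1)) for c in y[:2]],"gr",[(cv2.contourArea(c),np.round(cen(c),1)) for c in gr[:2]])
    hull=cv2.convexHull(w[0]);q=cv2.approxPolyN(hull,4) if hasattr(cv2,"approxPolyN") else cv2.approxPolyDP(hull,6,True)
    q=q.reshape(-1,2);P=np.array([onz(s,p,46) for p in q]);print(q.tolist(),P.round(0).tolist(),np.linalg.norm(P-np.roll(P,-1,0),axis=1).round())
    g.append(cen(gr[0]))
    r=cv2.resize(s["image"][roi[1]:roi[3],roi[0]:roi[2]],None,fx=4,fy=4,interpolation=2)
    cv2.imwrite(f"pics/crop_{n}.png",r)
print("green",tri(T,g[0],S,g[1]))
E
```

```text
top yel [((359, 233, 13, 13), array([364.8, 239. ]))] gr [(41.5, array([333. , 278.6]))]
[[392, 270], [321, 288], [305, 228], [389, 208]] [[478.0, -139.0, 46.0], [430.0, 33.0, 46.0], [575.0, 76.0, 46.0], [630.0, -130.0, 46.0]] [178. 150. 213. 152.]
side yel [((296, 250, 17, 25), array([304.4, 261.5])), ((260, 205, 33, 15), array([272.5, 214.1]))] gr [(54.0, array([242.1, 258.2]))]
[[369, 256], [281, 319], [224, 252], [288, 213]] [[670.0, -88.0, 46.0], [477.0, -140.0, 46.0], [427.0, 34.0, 46.0], [572.0, 76.0, 46.0]] [200. 182. 151. 191.]
green (array([453.74302377,   4.45504811,  48.36155843]), np.float64(0.07205684279007725))
```

View pics/crop_top.png

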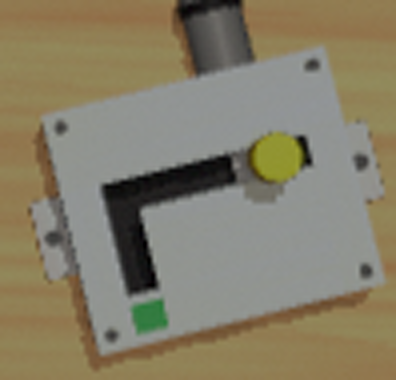

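View pics/crop_side.png

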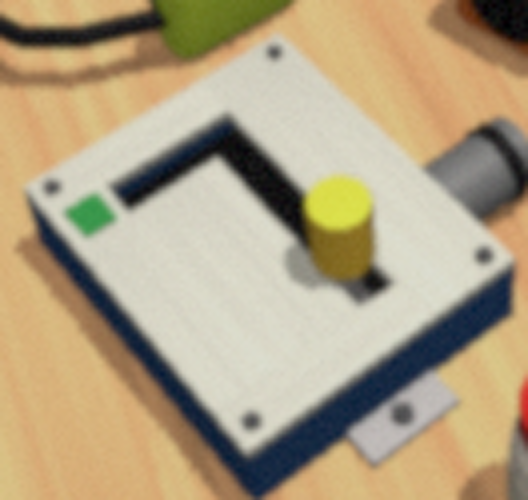

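Run:
```python
import pickle;from h import *
d=pickle.load(open("s0.pkl","rb"));T,S=d["top"],d["side"]
# box frame from the two front (y=+90) corners, averaged over both views
C=(onz(T,(392,270),46)+onz(S,(281,319),46))[:2]/2   # x=-90
D=(onz(T,(321,288),46)+onz(S,(224,252),46))[:2]/2   # x=+90
ex=(D-C)/np.linalg.norm(D-C);ey=np.array([-ex[1],ex[0]]);O=(C+D)/2-90*ey
print("O",O,"yaw",np.degrees(np.arctan2(ex[1],ex[0])))
loc=lambda p:np.array([(p[:2]-O)@ex,(p[:2]-O)@ey])
gr=np.array([453.7,4.5]);print("green local",loc(gr))
# knob: top-face in both views: top cam blob; side cam cap (upper ellipse)
k=onz(T,(364.8,239),80);print("knob top view",k,loc(k))
print("knob tri",[(*np.round(tri(T,(364.8,239),S,q)[0],1),loc(tri(T,(364.8,239),S,q)[0]).round(1)) for q in((304.4,261.5),(304.5,256))])
for n,s in(("start",(-55,0)),("corner",(55,0)),("end",(55,50))):print(n,(O+s[0]*ex+s[1]*ey).round(1))
# slot dark centroid checks
for s,roi in((T,(318,225,376,272)),(S,(240,232,322,285))):
    for c in blobs(s,(0,0,0),(180,255,60),roi)[:2]:
        print("dark",[loc(onz(s,p,46)).round(0).tolist() for p in cv2.approxPolyDP(c,2.5,True).reshape(-1,2)])
# bystanders
for n,lo,hi,roi,z in(("muff",(25,120,60),(40,255,255),(220,205,295,270),50),("tape",(5,170,90),(16,255,255),(290,155,335,195),50),("glue",(172,120,80),(180,255,255),(395,205,435,240),80),("glue",(0,170,80),(5,255,255),(395,205,435,240),80)):
    for c in blobs(T,lo,hi,roi,20): x,y,w,h=cv2.boundingRect(c);p=onz(T,cen(c),z);print(n,p.round(),"local",loc(p).round(),w,h)
```

```text
O [539.7446404  -28.61180802] yaw 105.77932759366243
green local [55.2624106  73.79795354]
knob top view [550.58112599 -67.70623464  80.        ] [-40.56799758   0.20294174]
knob tri [(np.float64(550.5), np.float64(-68.3), np.float64(74.1), array([-41.1,   0.5])), (np.float64(550.9), np.float64(-66.9), np.float64(88.1), array([-39.9,  -0.3]))]
start [554.7 -81.5]
corner [524.8  24.3]
end [476.7  10.7]
dark [[-16.0, -7.0], [61.0, -9.0], [62.0, 53.0], [48.0, 57.0], [46.0, 10.0], [-15.0, 8.0]]
dark [[57.0, 55.0], [50.0, 54.0], [49.0, 6.0], [-20.0, 6.0], [4.0, -8.0], [54.0, -7.0]]
dark [[33.0, 93.0], [18.0, 98.0], [0.0, 93.0]]
muff [566. 130.  50.] local [146. -69.] 18 34
muff [539. 245.  50.] local [263. -73.] 17 34
tape [711.  61.  50.] local [  40. -189.] 31 25
glue [ 599. -194.   80.] local [-175.  -12.] 18 18
```

The box frame checks out: corners agree in both views, the slot ends are where expected, and the green mark triangulates at z 48. The knob is at local (-40,0), i.e. world (551,-67), with its top at about 88. I'll close the fingers and turn 32° so the jaw axis lies along the long leg. Then I'll go above local (-85,0).

Emit:
move_arm(
  motion="20 -34 0 0 0 32.3;20 -34 0 0 0 32.3;20 -34 0 0 0 32.3;20 -34 0 0 0 32.3;20 -34 0 0 0 32.3;20 -34 0 0 0 32.3;20 -34 0 0 0 32.3;20 -34 0 0 0 32.3;20 -34 0 0 0 32.3;20 -34 0 0 0 32.3",
  fingers=0,
  squeeze=20,
)

```text
time: 0.98
tool_pos: [371.4, 232.2, 231.2]
tcp_rot: [-90.1, -0.0, 15.7]
ft_force: [0.9, -0.0, 0.2]
finger_gap: 0.2
```

Emit:
move_arm(
  motion="19.2 -34.6 0 0 0 0;19.2 -34.6 0 0 0 0;19.2 -34.6 0 0 0 0;19.2 -34.6 0 0 0 0;19.2 -34.6 0 0 0 0;19.2 -34.6 0 0 0 0;19.2 -34.6 0 0 0 0;19.2 -34.6 0 0 0 0;19.2 -34.6 0 0 0 0;19.2 -34.6 0 0 0 0",
)

```text
time: 1.82
tool_pos: [563.3, -114.9, 230.6]
tcp_rot: [-90.1, 0.0, 15.7]
ft_force: [0.8, 0.1, 0.6]
finger_gap: -0.2
```

Emit:
move_arm(
  motion="0 0 -4 0 0 0;0 0 -8 0 0 0;0 0 -12 0 0 0;0 0 -14 0 0 0;0 0 -15 0 0 0;0 0 -16 0 0 0;0 0 -16.5 0 0 0;0 0 -17 0 0 0;0 0 -17 0 0 0",
)

```text
time: 2.57
tool_pos: [563.0, -110.8, 61.9]
tcp_rot: [-90.0, -0.1, 15.8]
ft_force: [-0.2, -0.2, 0.0]
finger_gap: 0.0
```

Run:
```python
from bench import readout, eyes
import cv2
s=eyes.snapshot("side")["image"];cv2.imwrite("pics/side1.png",cv2.resize(s[150:350,180:420],None,fx=3,fy=3))
print(readout.sense()["tool_pos"])
```

```text
[ 563.08159781 -110.84026192   62.36210635]
```

View pics/side1.png

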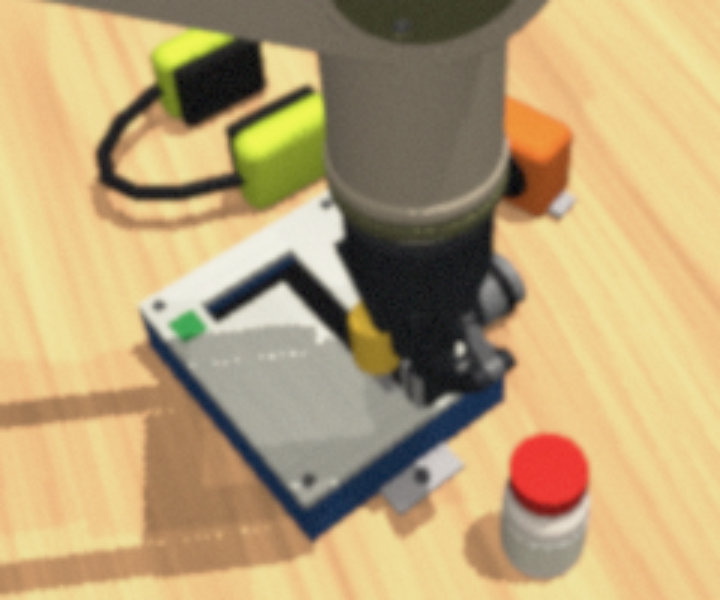

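The fingers stand clear behind the knob (at about (372,338) in the crop). I'll push along the long leg.

Emit:
move_arm(
  motion="-0.27 0.96 0 0 0 0;-0.54 1.92 0 0 0 0;-0.82 2.89 0 0 0 0;-1.09 3.85 0 0 0 0;-1.36 4.81 0 0 0 0;-1.63 5.77 0 0 0 0;-1.90 6.73 0 0 0 0;-2.18 7.70 0 0 0 0;-2.45 8.66 0 0 0 0;-2.72 9.62 0 0 0 0",
)

```text
time: 3.45
tool_pos: [534.8, -13.5, 61.3]
tcp_rot: [-90.0, -0.0, 15.8]
ft_force: [2.1, -2.4, 2.0]
finger_gap: -0.0
```

Emit:
move_arm(
  motion="-0.08 0.29 0 0 0 0;-0.16 0.58 0 0 0 0;-0.22 0.77 0 0 0 0;-0.22 0.77 0 0 0 0",
)

```text
time: 3.78
tool_pos: [532.4, -6.4, 61.0]
tcp_rot: [-90.0, 0.0, 15.8]
ft_force: [0.7, -0.9, 0.2]
finger_gap: 0.2
```

Emit:
move_arm(
  motion="-0.03 0.1 0 0 0 0;-0.06 0.2 0 0 0 0;-0.08 0.29 0 0 0 0;-0.08 0.29 0 0 0 0",
)

```text
time: 4.12
tool_pos: [531.7, -4.0, 61.0]
tcp_rot: [-90.0, 0.0, 15.8]
ft_force: [0.5, -2.1, -1.1]
finger_gap: -0.3
```

Emit:
move_arm(
  motion="-0.03 0.1 0 0 0 0;-0.06 0.2 0 0 0 0;-0.08 0.29 0 0 0 0;-0.08 0.29 0 0 0 0",
)

```text
time: 4.45
tool_pos: [531.3, -2.1, 61.1]
tcp_rot: [-90.1, 0.0, 15.8]
ft_force: [0.9, -8.2, -3.0]
finger_gap: -0.0
```

Run:
```python
from bench import readout, eyes
import cv2,numpy as np
s=eyes.snapshot("side")["image"];t=eyes.snapshot("top")["image"]
a=cv2.resize(s[180:330,200:360],(640,600))[:, :400];b=cv2.resize(t[200:300,290:390],(400,400))
o=np.zeros((600,800,3),np.uint8);o[:,:400]=a;o[:400,400:]=b;cv2.imwrite("pics/c2.png",o)
q=readout.sense();print(q["tool_pos"],q["ft_force"])
```

```text
[531.25598588  -2.12336941  61.10678462] [ 0.79470541 -8.41667978 -2.7676992 ]
```

View pics/c2.png

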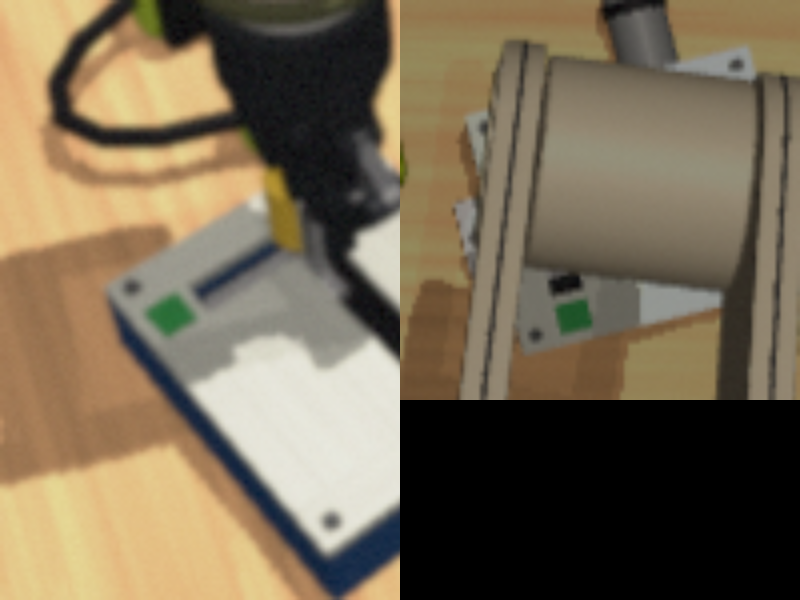

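The force rose to 8 N at TCP local x≈28 (expected about 26), so the knob is at the corner stop. The side view agrees: the knob is at the head of the short leg, left panel (285,205). Next I back off, go round to the -y side and stand at local (55,-42).

Emit:
move_arm(
  motion="0.41 -1.44 0 0 0 0;0.41 -1.44 0 0 0 0;2.5 -0.85 0 0 0 0;4.55 -0.27 0 0 0 0;4.55 -0.27 0 0 0 0;4 1.7 0 0 0 0;3.43 3.67 0 0 0 0;3.43 3.67 0 0 0 0",
)

```text
time: 5.22
tool_pos: [564.0, 38.9, 60.8]
tcp_rot: [-89.9, 0.1, 15.9]
ft_force: [-0.1, 0.4, -1.2]
finger_gap: 0.0
```

Emit:
move_arm(
  motion="-0.58 -0.16 0 0 0 0;-1.15 -0.33 0 0 0 0;-1.73 -0.49 0 0 0 0;-2.31 -0.65 0 0 0 0;-2.89 -0.82 0 0 0 0;-3.46 -0.98 0 0 0 0;-4.04 -1.14 0 0 0 0;-4.62 -1.31 0 0 0 0;-5.19 -1.47 0 0 0 0;-5.77 -1.63 0 0 0 0",
)

```text
time: 6.05
tool_pos: [507.4, 19.1, 61.3]
tcp_rot: [-90.0, -0.0, 15.8]
ft_force: [2.2, 1.9, -1.9]
finger_gap: -0.1
```

Emit:
move_arm(
  motion="-0.1 -0.03 0 0 0 0;-0.19 -0.05 0 0 0 0;-0.29 -0.08 0 0 0 0;-0.29 -0.08 0 0 0 0",
)

```text
time: 6.38
tool_pos: [504.9, 18.5, 61.3]
tcp_rot: [-90.0, 0.0, 15.8]
ft_force: [0.6, -0.2, 0.3]
finger_gap: 0.2
```

Emit:
move_arm(
  motion="-0.1 -0.03 0 0 0 0;-0.19 -0.05 0 0 0 0;-0.29 -0.08 0 0 0 0;-0.38 -0.11 0 0 0 0;-0.38 -0.11 0 0 0 0",
)

```text
time: 6.8
tool_pos: [502.2, 17.7, 61.5]
tcp_rot: [-90.0, -0.1, 15.8]
ft_force: [7.7, 1.2, -5.2]
finger_gap: -0.2
```

Emit:
move_arm(
  motion="-0.1 -0.03 0 0 0 0;-0.19 -0.05 0 0 0 0;-0.19 -0.05 0 0 0 0",
)

```text
time: 7.05
tool_pos: [501.7, 17.6, 61.6]
tcp_rot: [-90.0, -0.3, 15.8]
ft_force: [14.8, 3.1, -12.0]
finger_gap: 0.1
```

The hard stop is clear: 15 N with the tool barely moving. Next I retreat along -y, lift, and move aside to look.

Emit:
move_arm(
  motion="0.96 0.27 0 0 0 0;2.4 0.68 0 0 0 0;2.4 0.68 0 0 0 0;2.4 0.68 4 0 0 0;2.4 0.68 8 0 0 0;2.4 0.68 12 0 0 0;2.4 0.68 16 0 0 0;2.4 0.68 18 0 0 0;2.4 0.68 18 0 0 0",
)

```text
time: 7.8
tool_pos: [525.6, 23.5, 248.0]
tcp_rot: [-90.2, -0.5, 15.8]
ft_force: [0.8, 0.1, -0.2]
finger_gap: -0.1
```

Emit:
move_arm(
  motion="-15 30 0 0 0 0;-15 30 0 0 0 0;-15 30 0 0 0 0;-15 30 0 0 0 0;-15 30 0 0 0 0;-15 30 0 0 0 0;-15 30 0 0 0 0;-15 30 0 0 0 0;-15 30 0 0 0 0;-15 30 0 0 0 0",
)

```text
time: 8.63
tool_pos: [371.0, 325.1, 240.0]
tcp_rot: [-90.0, 0.1, 16.1]
ft_force: [-0.7, -0.6, 0.2]
finger_gap: 0.2
```

Run:
```python
from bench import readout, eyes
from h import *
T,S=eyes.snapshot("top"),eyes.snapshot("side")
Y=((22,130,90),(33,255,255))
O=np.array([539.74,-28.61]);a=np.radians(105.78);ex=np.array([np.cos(a),np.sin(a)]);ey=np.array([-ex[1],ex[0]])
loc=lambda p:np.array([(p[:2]-O)@ex,(p[:2]-O)@ey]).round(1)
for c in blobs(T,*Y,(300,225,395,300)):k=onz(T,cen(c),80);print("knob",cen(c),k,loc(k))
for c in blobs(S,*Y,(225,225,352,330)):print("side",cen(c),cv2.boundingRect(c),loc(onz(S,cen(c),74)))
for n,lo,hi,roi,z in(("muff",(25,120,60),(40,255,255),(220,205,295,270),50),("tape",(5,170,90),(16,255,255),(290,155,335,195),50),("glue",(172,120,80),(180,255,255),(395,205,435,240),80)):
    for c in blobs(T,lo,hi,roi,20): p=onz(T,cen(c),z);print(n,p.round(1))
cv2.imwrite("pics/c3.png",np.hstack([cv2.resize(S["image"][180:330,200:360],(427,400)),cv2.resize(T["image"][200:300,300:390],(360,400))]))
q=readout.sense();print(q["time"],q["tool_pos"],q["ft_force"])
```

```text
knob (331.1078431372549, 269.22549019607845) [476.9997673  10.9918751  80.       ] [55.2 49.6]
side (251.20882852292021, 242.7696661007357) (242, 231, 18, 25) [55.4 49.4]
muff [566.  130.1  50. ]
muff [538.7 244.5  50. ]
tape [710.8  60.8  50. ]
8.7333 [372.80258588 323.12707286 240.32862731] [0.80886619 0.21028796 0.27623417]
```

View pics/c3.png

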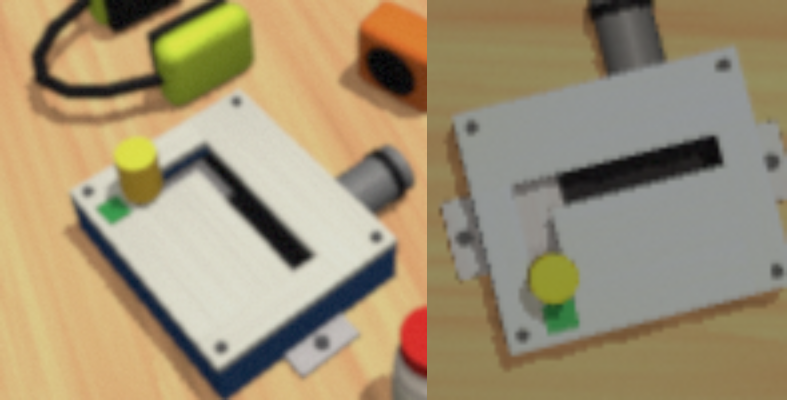

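The knob is at the end of the short leg beside the green mark: left panel (138,170), right panel (554,278), local (55,50) from both views. The hand is clear. I'll check the glue in the hand-in script.

Run:
```python
from bench import eyes,r
from h import *
T=eyes.snapshot("top")
for c in blobs(T,(0,170,80),(5,255,255),(395,205,435,240),20): print("glue",onz(T,cen(c),80).round(1))
print(r.hand_in())
```

```text
glue [ 598.7 -194.3   80. ]
the job is handed in; nothing more can be done
None
```

The gate is locked open. With closed fingertips I pushed the knob along the long leg to the corner stop, where the force rose to about 8 N. I then went round and pushed it sideways to the end stop (about 15 N), backed off, lifted and moved clear.

I handed the job in after about 9 s of robot time. My last checks showed:
- **Knob:** both cameras put it at local (55, 50) mm, within 1 mm of the locked end by the green mark.
- **Bystanders:** the ear muffs, tape measure and glue jar are all within about 1 mm of where they started.
- **Hand:** it stands well away, and the wrist force reads near zero.

No check failed or disagreed.

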